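Stack the porcelain painting set under its lid

TASK

Tidy away the white porcelain painting set as one upright tower on the round dark wooden coaster: the tall water cup goes on the coaster first, then the dish with the three compartments on the cup, then the plain shallow dish, and last the knobbed lid. Seat each piece's foot fully in the mouth of the one below, setting it down rather than dropping it, and leave the brush pot, the bowl and the small jar where they stand.

Things in the scene. Friction and masses are not known exactly. Their poses are not given: they have to be found in the camera images.
- coaster: Round dark wooden coaster, 90 mm across, 12 mm thick, fixed to the table, flat on top. Origin: centre of its underside, on the table; z up. The cup's origin is 12 mm above it when it stands on it.
- cup: Tall empty white porcelain water cup, loose, upright, 60 mm high in all, 0.16 kg. Foot 50 mm across, 6 mm high (44 mm at its very bottom); above it a straight round wall, 66 mm across outside, mouth 57 mm. The next piece drops its foot into the mouth (3.5 mm play) and rests on the rim, its origin 54 mm above this one's. Origin: centre of the foot's underside, z up.
- divided_dish: White porcelain dish with a Y of low ribs inside (three compartments), loose, upright, 36 mm high in all, 0.12 kg. Foot 50 mm across, 6 mm high (44 mm at its very bottom); above it a straight round wall, 66 mm across outside, mouth 57 mm. The next piece drops its foot into the mouth (3.5 mm play) and rests on the rim, its origin 30 mm above this one's. Origin: centre of the foot's underside, z up.
- plain_dish: Plain shallow white porcelain dish, undivided inside, loose, upright, 28 mm high in all, 0.1 kg. Foot 50 mm across, 6 mm high (44 mm at its very bottom); above it a straight round wall, 66 mm across outside, mouth 57 mm. The next piece drops its foot into the mouth (3.5 mm play) and rests on the rim, its origin 22 mm above this one's. Origin: centre of the foot's underside, z up.
- lid: White porcelain lid, loose, upright, 38 mm high in all, 0.11 kg. Foot 50 mm across, 6 mm high (44 mm at its very bottom); above it a solid disc 66 mm across (6 to 14 mm above the origin), and on it an upright round knob 22 mm across (14 to 38 mm above the origin). Origin: centre of the foot's underside, z up.
- brush_pot: Bystander: aluminium pot of paint brushes, 84 mm across, 100 mm high, brushes reaching about 280 mm up. Origin: centre of its underside; z up.
- bowl: Bystander: open white plastic bowl, 120 mm across the rim, 50 mm high. Origin: centre of its underside; z up.
- jar: Bystander: small closed glass jar with a dark steel cap, 44 mm across, 55 mm high. Origin: centre of its underside; z up.
Mind the look-alikes: they are no part of the job. Leave any purple or turquoise look-alike of the plain_dish alone.

How it is judged (in metres and radians):
On the way, in this order (a step that is already met when the one before it is completed fails the run):
1. the cup stands upright on the wooden coaster, let go (horizontal distance between cup and coaster below 0.012 m and z of cup in the frame of coaster between 0.009 and 0.015 m and angle between cup's own z axis and vertical below 0.08 rad and contact force between the fingers and cup below 0.1 N), for 0.2 s.
2. the divided dish sits in the cup's mouth, let go (horizontal distance between divided_dish and cup below 0.008 m and z of divided_dish in the frame of cup between 0.051 and 0.057 m and angle between divided_dish's own z axis and vertical below 0.08 rad and contact force between the fingers and divided_dish below 0.1 N), for 0.2 s.
3. the plain dish sits in the divided dish's mouth, let go (horizontal distance between plain_dish and divided_dish below 0.008 m and z of plain_dish in the frame of divided_dish between 0.027 and 0.033 m and angle between plain_dish's own z axis and vertical below 0.08 rad and contact force between the fingers and plain_dish below 0.1 N), for 0.2 s.
4. the lid sits on the plain dish, let go (horizontal distance between lid and plain_dish below 0.008 m and z of lid in the frame of plain_dish between 0.019 and 0.025 m and angle between lid's own z axis and vertical below 0.08 rad and contact force between the fingers and lid below 0.1 N), for 0.2 s.
At the end, for the whole second after the job is handed in: Cup on the coaster, centres within 12 mm; divided dish on the cup, plain dish on that, lid on top, each centred within 8 mm on the piece below and at full depth within 3 mm; all upright within 0.08 rad, released and at rest (all of step 1 and all of step 2 and all of step 3 and all of step 4 and linear speed of each of cup, divided_dish, plain_dish, lid below 0.02 m/s and angular speed of each of cup, divided_dish, plain_dish, lid below 0.2 rad/s); the robot touches nothing.
It fails at once if the brush pot is shifted by more than 30 mm (distance of brush_pot from where it was at the start of the episode above 0.03 m).
It fails at once if the bowl is shifted by more than 30 mm (distance of bowl from where it was at the start of the episode above 0.03 m).
It fails at once if the jar is shifted by more than 30 mm (distance of jar from where it was at the start of the episode above 0.03 m).
It fails at once if a piece of the set is dropped or knocked (moves faster than 0.6 m/s while not in the fingers) ((linear speed of cup above 0.6 m/s and contact force between the fingers and cup below 0.1 N) or (linear speed of divided_dish above 0.6 m/s and contact force between the fingers and divided_dish below 0.1 N) or (linear speed of plain_dish above 0.6 m/s and contact force between the fingers and plain_dish below 0.1 N) or (linear speed of lid above 0.6 m/s and contact force between the fingers and lid below 0.1 N)).
It also fails if it takes over 109 s, if anything falls off the work surface, if the arm or the gripper's body presses on something with over 40 N, if the wrist force passes 120 N, or if a joint passes its speed limit or range.

ROBOT

A 6-joint arm with a two-finger parallel gripper is mounted at the origin on the work surface. World frame = base frame: x ahead of the robot, y to its left, z up, the work surface at z = 0. Lengths are in m, angles in degrees, forces in N, time in s.
With the tool pointing down it reaches from about 0.325 to 0.775 m from the base axis. Payload 5.5 kg.
Tool frame: the origin (TCP) lies at the centre of the arm's flange, where the gripper is bolted on; the fingertips stand 182 mm ahead of it and the grasp point (between the pads) lies 163 mm ahead of it; z points along the fingers, y is the line along which they close (so a half turn about z gives the same grasp; the last joint's range is limited). The gripper opens to 88 mm and grips with 3 to 60 N. Pads are 20 mm wide; open, the fingers measure 115 mm over their backs; the gripper's body (75 mm by 178 mm) begins 61 mm behind the grasp point.
Start: joints at [73.7, 5.22, 70.514, -0, 104.267, -3.249], TCP at [0.136, 0.585, 0.405] pointing down, gripper open.
Joint ranges: [-164.24, 164.24], [-49.07, 125.15], [9.68, 141.18], [-86.29, 266.29], [3.28, 154.24], [-151.56, 151.56]. Speed limits (degrees/s): [147.25, 147.25, 172.46, 180, 180, 180].

INTERFACE

Orientations are given as [roll, pitch, yaw] about the fixed x, y, z axes, in that order (R = Rz(yaw) Ry(pitch) Rx(roll)).
In Python, from station import r gives the robot as it stands. The module is installed in compiled form; this text tells all that it offers. Calls block until the motion is done:
- r.reach(position, orientation): joint-space move of the TCP to a pose.
- r.servo_line(position, rotation=None, speed=0.15): straight line of the TCP; rotation=None keeps the orientation; speed is the mean speed in m/s.
- r.move_joints(angles): joint-space move.
- r.let_go() and r.grab(squeeze=None): open the fingers fully, or close them until they stop; squeeze is the grip in N (None keeps the last).
- r.wait(seconds).
- r.inverse_kinematics(position, orientation): joint angles nearest the present ones, or None.
- r.sense(): the state.
- r.snapshot(name): name is "scene" or "top" or "wrist"; returns a dict with "frame" (420x560x3 uint8, red, green, blue), "fx", "fy", "cx", "cy" (pixels), "R" (3x3) and "t" (3): a world point X has camera coordinates R X + t. Camera axes: x right, y down, z forward; pixel columns grow to the right and rows downward; lengths in m; the calibration is good to about 2 mm. The wrist camera is an equidistant fisheye: a pixel r from the principal point sees the ray r / f radians off the axis. A picture is of the moment at which its call begins. There is no depth.
A pose or a line that the arm cannot do raises r.IKError and nothing moves.
- r.hand_in(): hands the job in; it is judged then, once.
The state is a dict: "clock": time; "joints": joint angles; "joint_vel": joint speeds; "joint_torque": joint torques, N m; "tcp_pos": TCP position; "orientation": TCP orientation; "contact_force": force on the tool from outside, world axes, zero at the start; "torque": the same for the moment, N m; "opening": finger opening in m; "gripper_force": force on a finger pad.
Only numpy, scipy, OpenCV 4.12 (cv2) and the standard library are available. Lean on these libraries where they do the work, as an engineer would, in place of code of your own. Each camera call takes 0.05 s, during which the arm holds its last target. There are 200 camera calls.

## Working session

There is one attempt and no reset: what is moved stays moved. The work goes in short steps, each a Python script; the robot and the scene stay as the last script left them, time stands still between calls to the robot, and variables do not carry over. Pictures are saved under pics/ and viewed, at most 14 in all, crops included, and the job is handed in when it is done.

```bash
mkdir -p pics; python3 - <<'E'
from station import r
import cv2,pickle
for n in ("scene","top"):
    s=r.snapshot(n); cv2.imwrite(f"pics/{n}0.png",s["frame"][...,::-1]); pickle.dump(s,open(n+"0.pkl","wb"))
    print(n,s["fx"],s["cx"],s["cy"],s["R"],s["t"])
print(r.sense())
E
```

```text
scene 412.9655135307533 268.09620525807884 213.37999982279106 [[ 0.35450437  0.93504161 -0.00488327]
 [ 0.64607173 -0.24871525 -0.72161766]
 [-0.67595708  0.25266167 -0.69227459]] [-0.1951118  -0.30138804  1.43040712]
top 472.43074281132476 277.4779466761625 214.235766908393 [[ 0.0011052  -0.99981192  0.0193623 ]
 [-0.98648583 -0.00426244 -0.16379115]
 [ 0.16384288 -0.01891961 -0.986305  ]] [-0.02372851  0.53345869  1.1302955 ]
{'clock': 0.1, 'joints': array([ 7.36991661e+01,  5.25890045e+00,  7.05721127e+01, -1.89133740e-03,
        1.04268256e+02, -3.24919032e+00]), 'joint_vel': array([ 0.06854794, -0.01368121, -0.18987127, -0.0679119 , -0.01153412,
       -0.07242076]), 'joint_torque': array([ 3.06361420e-03, -4.47859168e+01, -4.07569849e+01,  7.01296236e-02,
        2.84917303e-02, -9.92138212e-05]), 'tcp_pos': array([0.13552487, 0.58454889, 0.40364685]), 'orientation': array([-1.79900786e+02, -3.79560811e-03,  1.66947889e+02]), 'contact_force': array([-0.51285598,  0.15806167,  0.12638251]), 'torque': array([ 0.04860326, -0.03961553,  0.04250381]), 'gripper_force': 0.0, 'opening': 0.08778572980573594}
```

View pics/scene0.png

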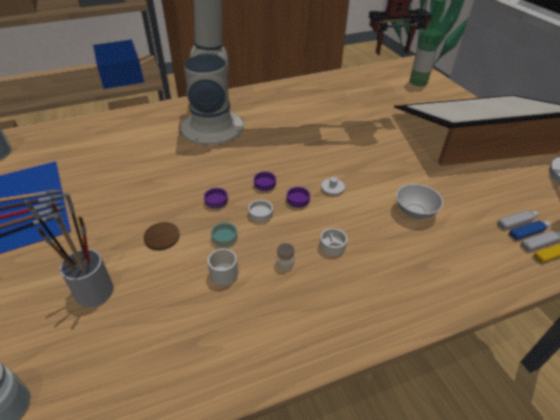

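View pics/top0.png

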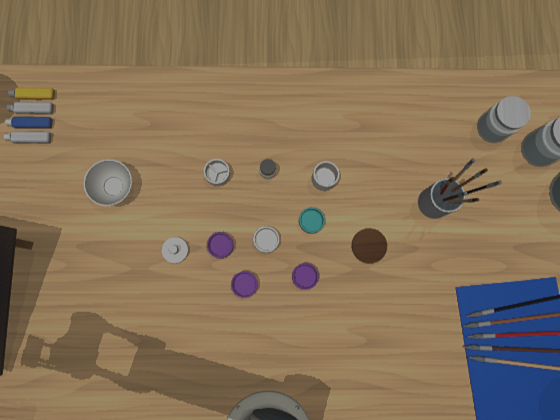

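The top view shows these white pieces:
- cup at (326,176)
- divided dish at (217,172), with its Y ribs
- plain dish at (266,240)
- knobbed lid at (175,250)

The coaster is at (369,246). The bowl is at (108,183), the jar at (268,168) and the pot at (440,195).

There are five candidates for the plain dish: white (266,240), turquoise (312,221), and purple (220,245), (245,284) and (305,276). White porcelain with no ribs fits only (266,240), which I'll confirm in a crop.

```bash
cat > h.py <<'E'
import numpy as np,cv2,pickle
def ray(s,u,v,z):
    "pinhole pixel(s) -> world point on plane z"
    p=np.c_[np.ravel(u),np.ravel(v)].astype(float)
    d=np.c_[(p[:,0]-s["cx"])/s["fx"],(p[:,1]-s["cy"])/s["fy"],np.ones(len(p))]@s["R"]
    c=-s["R"].T@s["t"]
    return c+d*((z-c[2])/d[:,2])[:,None]
E
python3 - <<'E'
from h import *
from station import r
s=pickle.load(open("top0.pkl","rb")); f=s["frame"]
print("cam",-s["R"].T@s["t"])
hsv=cv2.cvtColor(f,cv2.COLOR_RGB2HSV)
white=cv2.inRange(hsv,(0,0,90),(180,60,255)); dark=cv2.inRange(hsv,(0,0,0),(180,255,100))
vis=cv2.resize(f[140:300,150:400],None,fx=3.2,fy=3.2,interpolation=cv2.INTER_CUBIC)[...,::-1].copy()
for n,(u,v,h,m) in dict(cup=(326,176,.06,white),divided=(217,172,.036,white),plain=(266,240,.028,white),lid=(175,250,.014,white),coaster=(369,246,.012,dark)).items():
    w=m.copy()*0; w[v-22:v+22,u-22:u+22]=m[v-22:v+22,u-22:u+22]
    cs,_=cv2.findContours(w,cv2.RETR_EXTERNAL,cv2.CHAIN_APPROX_NONE)
    c=cv2.convexHull(max(cs,key=cv2.contourArea)); P=ray(s,c[:,0,0],c[:,0,1],h)
    (x,y),rad=cv2.minEnclosingCircle(P[:,None,:2].astype(np.float32))
    e=(P.max(0)+P.min(0))/2; print(n,np.round([x,y,rad],4),"bbox ctr",e[:2].round(4),"size",np.ptp(P,0)[:2].round(4),
      "far-x rim ctr",round(P[:,0].max()-.033,4))
    (q,_,_)=cv2.fitEllipse(c) if len(c)>5 else ((u,v),0,0)
    cv2.circle(vis,tuple(int(a) for a in ((q[0]-150)*3.2,(q[1]-140)*3.2)),3,(0,0,255),-1)
    for yaw in (0,45,90,135,180,-45,-90,-135):
        j=r.inverse_kinematics([x,y,.25],[180,0,yaw]); print("  ",yaw,None if j is None else np.round(j,0),end="")
    print()
for n,u,v,z in (("jar",268,163,.055),("bowl",108,183,.05),("pot",440,190,.1),("turq",312,221,.028),("purpleR",305,276,.028),("purpleL",220,245,.028)): print(n,ray(s,u,v,z).round(3))
cv2.imwrite("pics/crop.png",vis)
E
```

```text
cam [ 3.41084801e-01 -6.54623941e-05  1.20265136e+00]
cup [ 0.6305 -0.1386  0.0382] bbox ctr [ 0.6319 -0.1415] size [0.0694 0.0678] far-x rim ctr 0.6336
   0 [-15.  14.  77.  -0.  89.  75.]   45 [-15.  14.  77.  -0.  89.  30.]   90 [-15.  14.  77.   0.  89. -15.]   135 [-15.  14.  77.   0.  89. -60.]   180 [ -15.   14.   77.    0.   89. -105.]   -45 [-15.  14.  77.  -0.  89. 120.]   -90 None   -135 [ -15.   14.   77.    0.   89. -150.]
divided [0.6437 0.133  0.0352] bbox ctr [0.6429 0.1325] size [0.0679 0.0636] far-x rim ctr 0.6439
   0 [ 9. 15. 75. -0. 90. 99.]   45 [ 9. 15. 75. -0. 90. 54.]   90 [ 9. 15. 75. -0. 90.  9.]   135 [  9.  15.  75.   0.  90. -36.]   180 [  9.  15.  75.   0.  90. -81.]   -45 [  9.  15.  75.  -0.  90. 144.]   -90 None   -135 [   9.   15.   75.    0.   90. -126.]
plain [0.4735 0.0062 0.0336] bbox ctr [0.4735 0.006 ] size [0.0653 0.065 ] far-x rim ctr 0.4732
   0 [ -3. -13. 104.  -0.  89.  87.]   45 [ -3. -13. 104.  -0.  89.  42.]   90 [ -3. -13. 104.   0.  89.  -3.]   135 [ -3. -13. 104.   0.  89. -48.]   180 [ -3. -13. 104.   0.  89. -93.]   -45 [ -3. -13.
[... 272 characters left out ...]
 135 [ 24.  -8.  99.   0.  89. -21.]   180 [ 24.  -8.  99.   0.  89. -66.]   -45 None   -90 None   -135 [  24.   -8.   99.    0.   89. -111.]
coaster [ 0.4601 -0.2545  0.0455] bbox ctr [ 0.4597 -0.2541] size [0.0891 0.0896] far-x rim ctr 0.4713
   0 [-33.  -5.  96.  -0.  89.  57.]   45 [-33.  -5.  96.  -0.  89.  12.]   90 [-33.  -5.  96.   0.  89. -33.]   135 [-33.  -5.  96.   0.  89. -78.]   180 [ -33.   -5.   96.    0.   89. -123.]   -45 [-33.  -5.  96.  -0.  89. 102.]   -90 [-33.  -5.  96.  -0.  89. 147.]   -135 None
jar [[0.662 0.002 0.055]]
bowl [[0.609 0.399 0.05 ]]
pot [[ 0.585 -0.412  0.1  ]]
turq [[ 0.519 -0.11   0.028]]
purpleR [[ 0.382 -0.091  0.028]]
purpleL [[0.458 0.12  0.028]]
```

View pics/crop.png

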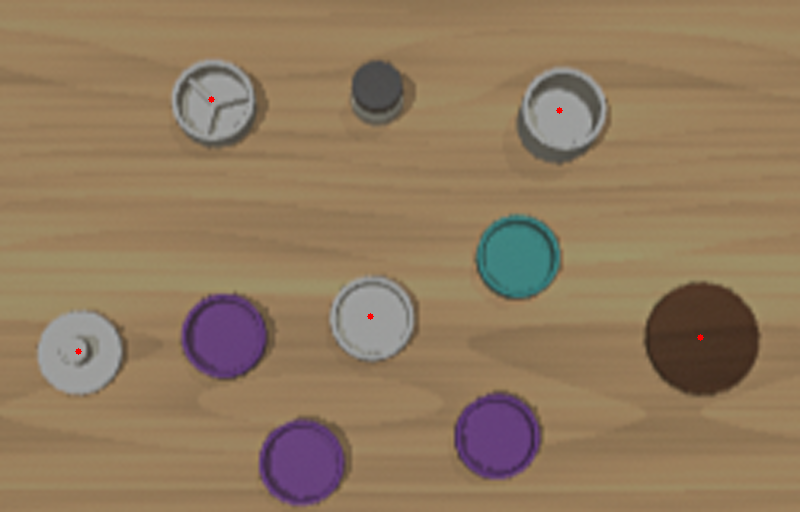

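The crop confirms it: the Y-ribbed dish is at crop (214,102), the cup's rim centre is at (564,110), and the only white undivided dish is at (372,318). The turquoise and purple ones are look-alikes. I'll centre each piece with two perpendicular squeezes and start with the cup.

```bash
cat >> h.py <<'E'
from station import r
G=.163; DOWN=lambda yaw:[180,0,yaw]
def pick(x,y,h,yaws=(0,90),N=20):
    "squeeze at each yaw in turn (centres the round piece), then lift; h = grasp point height"
    for i,yw in enumerate(yaws):
        r.reach([x,y,h+G+(.06 if i==0 else .045)],DOWN(yw))
        r.servo_line([x,y,h+G],speed=.08)
        last=i==len(yaws)-1
        r.grab(N if last else 8)
        s=r.sense(); print("grab",yw,s["tcp_pos"].round(4),"open",round(s["opening"],4),"F",round(s["gripper_force"],1))
        if not last: r.let_go(); r.servo_line([x,y,h+G+.045],speed=.15)
    r.servo_line([x,y,h+G+.12],speed=.12)
    s=r.sense(); print("lifted open",round(s["opening"],4),"F",round(s["gripper_force"],1),"clock",s["clock"])
def place(x,y,z,yaw=90,up=.08):
    "z = grasp height when seated; come down gently until contact, let go, rise"
    r.reach([x,y,z+G+.05],DOWN(yaw)); r.servo_line([x,y,z+G+.010],speed=.08); r.wait(.2)
    b=r.sense()["contact_force"][2]
    for d in np.arange(.008,-.0041,-.001):
        r.servo_line([x,y,z+G+d],speed=.03); s=r.sense(); df=s["contact_force"][2]-b
        if df>4 and d<.003: break
    print("down d",round(d,4),"dF",round(df,1),"tcp",s["tcp_pos"].round(4))
    r.let_go(); r.wait(.1); r.servo_line([x,y,z+G+up],speed=.12)
    print("clock",r.sense()["clock"])
E
python3 - <<'E'
from h import *
s=pickle.load(open("top0.pkl","rb")); p=ray(s,326.25,174.4,.06)[0]; print(p)
pick(p[0],p[1],.042); place(.46,-.2543,.054)
t=r.snapshot("top"); cv2.imwrite("pics/t1.png",cv2.resize(t["frame"][120:320,140:420],None,fx=2.5,fy=2.5)[...,::-1])
E
```

```text
[ 0.63206301 -0.14344472  0.06      ]
grab 0 [ 0.6322 -0.1434  0.2055] open 0.0641 F 8.0
grab 90 [ 0.6323 -0.1435  0.2058] open 0.0671 F 20.0
lifted open 0.0663 F 20.0 clock 9.3667
down d 0.0 dF 5.7 tcp [ 0.46   -0.2543  0.2178]
clock 14.7833
```

View pics/t1.png

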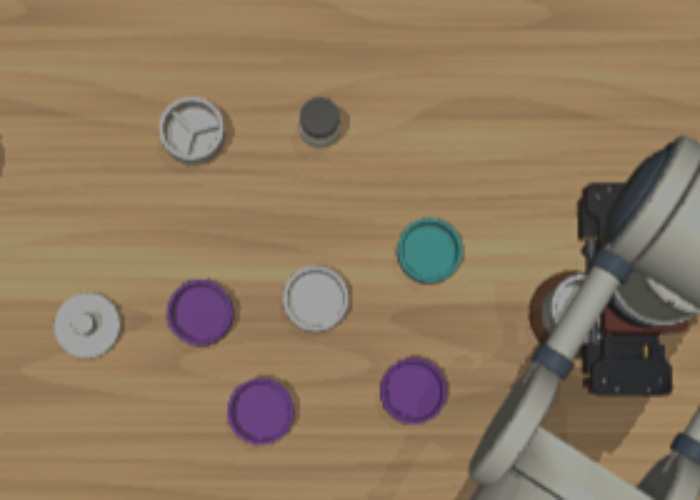

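The cup stands on the coaster, with its rim at crop (575,305), partly hidden by the arm. I'll check it again once the arm has moved away to the divided dish.

```bash
python3 - <<'E'
from h import *
pick(.6438,.1322,.027)
t=r.snapshot("top"); pickle.dump(t,open("t2.pkl","wb")); 
hsv=cv2.cvtColor(t["frame"],cv2.COLOR_RGB2HSV); 
cv2.imwrite("pics/t2.png",cv2.resize(t["frame"][150:300,180:430],None,fx=3,fy=3)[...,::-1])
E
```

```text
grab 0 [0.6439 0.1323 0.1906] open 0.0663 F 8.0
grab 90 [0.6441 0.1322 0.1907] open 0.0663 F 20.0
lifted open 0.0661 F 20.0 clock 22.9167
```

View pics/t2.png

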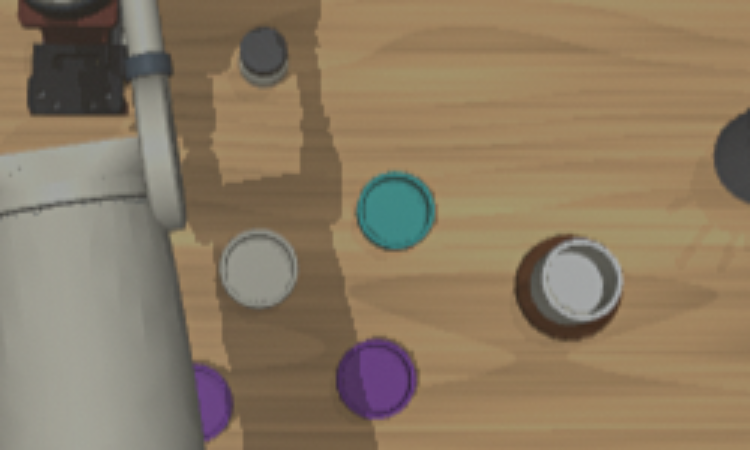

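The cup is upright on the coaster, with its rim centre near crop (580,280), i.e. pixel (373.3,243.3). I'll check that against the placing pose, then set down the dish.

```bash
python3 - <<'E'
from h import *
t=pickle.load(open("t2.pkl","rb")); p=ray(t,180+580.5/3,150+280/3,.072)[0]; print("cup rim",p)
if np.hypot(p[0]-.46,p[1]+.2543)<.005:
    place(.46,-.2543,.066+.027)
    pick(.4734,.0061,.026)
    t=r.snapshot("scene"); cv2.imwrite("pics/s3.png",cv2.resize(t["frame"][160:300,80:330],None,fx=3,fy=3)[...,::-1])
E
```

```text
cup rim [ 0.45877859 -0.25342759  0.072     ]
down d 0.0 dF 4.4 tcp [ 0.46   -0.2543  0.2567]
clock 29.1083
grab 0 [0.4735 0.0061 0.1894] open 0.0666 F 8.0
grab 90 [0.4735 0.0061 0.1894] open 0.0656 F 20.0
lifted open 0.0656 F 20.0 clock 37.0167
```

View pics/s3.png

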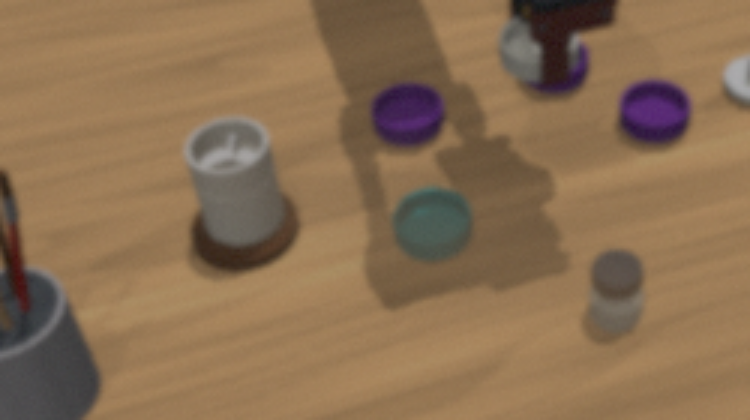

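The divided dish sits straight in the cup, with its rim at crop (230,150), and the gripper holds the plain dish. I'll place that and then pick the lid by its knob.

```bash
python3 - <<'E'
from h import *
place(.46,-.2543,.096+.026)
pick(.4468,.2354,.035)
t=r.snapshot("scene"); cv2.imwrite("pics/s4.png",cv2.resize(t["frame"][150:290,110:380],None,fx=2.9,fy=2.9)[...,::-1])
E
```

```text
down d -0.001 dF 7.8 tcp [ 0.46   -0.2543  0.2854]
clock 42.925
grab 0 [0.4468 0.2354 0.198 ] open 0.0218 F 8.0
grab 90 [0.4468 0.2354 0.198 ] open 0.0217 F 20.0
lifted open 0.0213 F 20.0 clock 52.8917
```

View pics/s4.png

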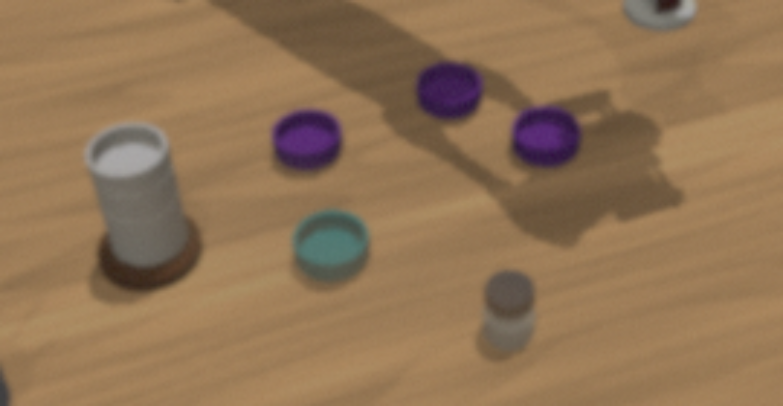

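The plain dish is seated straight, with its rim at crop (128,152), and the lid is in the gripper at (660,5). I'll place the lid, move well clear and check.

```bash
python3 - <<'E'
from h import *
place(.46,-.2543,.118+.035,up=.1)
r.reach([.45,.1,.45],DOWN(90))
for n,(a,b,c,d) in (("scene",(140,310,60,290)),("top",(150,320,280,500))):
    t=r.snapshot(n); cv2.imwrite(f"pics/f_{n}.png",cv2.resize(t["frame"][a:b,c:d],None,fx=3.4,fy=3.4)[...,::-1])
E
```

```text
down d -0.001 dF 5.3 tcp [ 0.46   -0.2543  0.316 ]
clock 60.2833
```

View pics/f_scene.png

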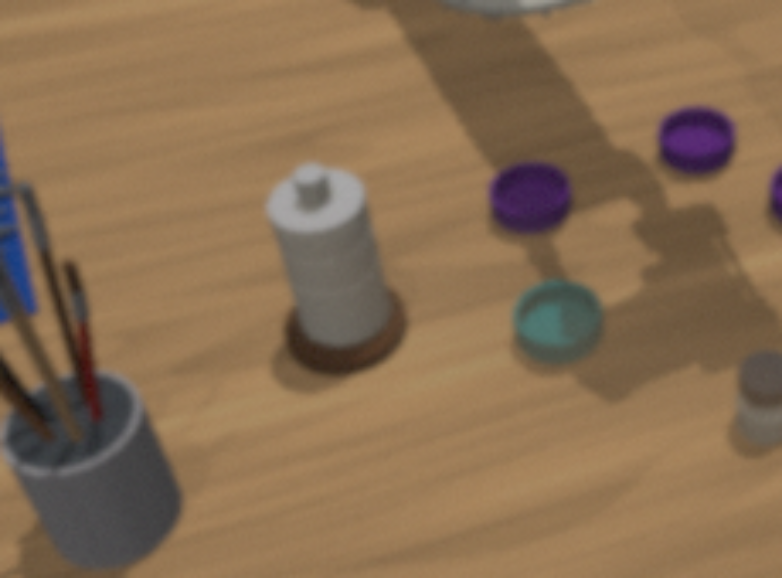

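View pics/f_top.png

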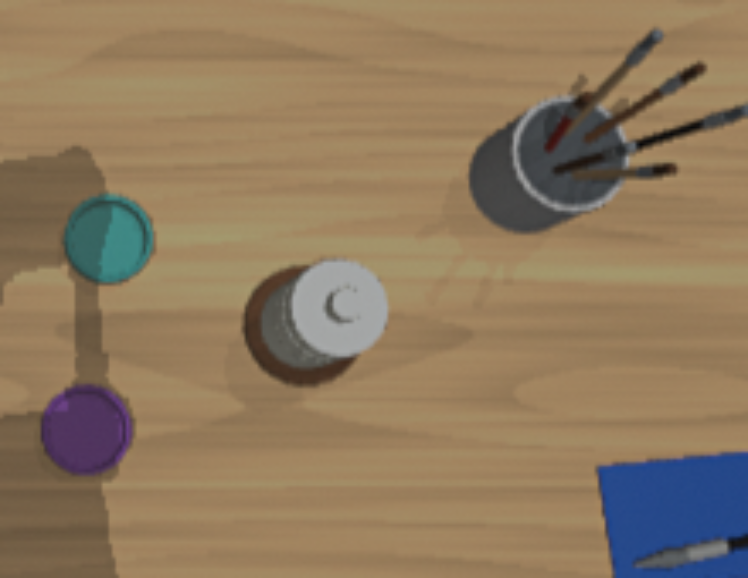

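The tower is straight and seated, with the lid at (317,200) in the scene crop and (340,308) in the top crop. The pot and the jar are undisturbed and the arm is clear.

```bash
python3 -c "
from station import r
print(r.hand_in())"
```

```text
the job is handed in; nothing more can be done
None
```

I stacked the cup, divided dish, plain dish and lid as one upright tower on the coaster and handed the job in at just over 60 s; the last pictures show it straight and seated, but no verdict came back.

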